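# Tare the balance through its guarded key

### The arm

A 6-joint arm with a two-finger parallel gripper is mounted at the origin on a cart in front of the work surface, level with it; the furniture and walls round the work are solid. World frame = base frame: x ahead of the robot, y to its left, z up, the work surface at z = 0. Lengths are in mm, angles in degrees, forces in N, time in s.
With the tool pointing down it reaches from about 350 to 850 mm from the base axis. Payload 8.1 kg.
Tool frame: the origin (TCP) lies on the centre line of the jaws, within the pads' length; the fingertips stand 19 mm ahead of it and the grasp point (between the pads) is the TCP; z points along the fingers, y is the line along which they close (so a half turn about z gives the same grasp; the last joint's range is limited). The gripper opens to 85 mm and grips with 20 to 120 N. Pads are 22 mm wide; open, the fingers measure 114 mm over their backs; the gripper's body (76 mm by 85 mm) begins 54 mm behind the grasp point. The pads swing forward as they close: fully open they stand 13 mm farther back than shut.
Start: joints at [-70.669, 7.471, 85.268, -0, 87.261, -4.893], TCP at [246.209, -547.162, 250.292] pointing down, gripper open.
Joint ranges: [-169.43, 169.43], [-51.17, 129.36], [1.28, 143.12], [-76.62, 256.62], [0, 156.53], [-152.29, 152.29]. Speed limits (degrees/s): [136.94, 136.94, 159.86, 180, 180, 180].

### API

Orientations are given as [roll, pitch, yaw] about the fixed x, y, z axes, in that order (R = Rz(yaw) Ry(pitch) Rx(roll)).
In Python, from bench import r gives the robot as it stands. The module is installed in compiled form; this text tells all that it offers.
- The arm moves only by the tool servo_tool, never from a script. Its arguments are lists of equal length, an entry for each row: "fingers": the finger opening in m, from 0 to 0.0854; "linear": the shift along the tool's x, y, z in m, a list of three; "rotation": the turn, a rotation vector about the tool's x, y, z in degrees, a list of three. A call has 1 to 10 rows; each row is the pose to reach, as a shift and turn from the pose commanded when the call began, along the tool's axes at that moment; what a row does not reach only later rows make up. A row lasts 1/10 s, in which the tool goes at most 50 mm and 8.59 degrees, less where a joint would pass 70% of its speed; a pose out of reach is approached as far as the arm can. A call with a gripper value outside its range is refused whole. The fingers move at their own pace and stop on an object; "force" is the grip in N (left out, the last holds). Time passes only in rows, so rows that repeat a pose let the fingers close. It gives the time, the measured TCP pose, the force, the opening and the grip force at its end, in the units of the state.
- r.sense(): the state, without advancing time (a new reading comes with each control period).
- r.snapshot(name): name is "scene" or "top"; returns a dict with "frame" (384x512x3 uint8, red, green, blue), "fx", "fy", "cx", "cy" (pixels), "camera_from_world" (4x4, takes a point from world to camera coordinates). Camera axes: x right, y up, looking along -z (the intrinsics and any distortion apply to the point x, -y, -z); pixel columns grow to the right and rows downward; lengths in mm; the calibration is good to about 2 mm. A picture is of the moment at which its call begins. There is no depth.
- r.hand_in(): hands the job in; it is judged then, once.
The state is a dict: "time": time; "joint_pos": joint angles; "qd": joint speeds; "joint_efforts": joint torques, N m; "tool_pos": TCP position; "tcp_rot": TCP orientation; "ft_force": force on the tool from outside, world axes, zero at the start; "wrist_torque": the same for the moment, N m; "finger_gap": finger opening in mm; "grip_force": force on a finger pad.
Only numpy, scipy, OpenCV 4.12 (cv2) and the standard library are available. Lean on these libraries where they do the work, as an engineer would, in place of code of your own. Each camera call takes 0.05 s, during which the arm holds its last target. There are 200 camera calls.

### The job

Tare the balance with the dish standing on it: push the blue shutter to the right until the well is uncovered, reach a fingertip into the well and press the sunken orange tare key all the way down for about half a second, then let it come up and push the shutter fully home over the well again. Only push and press, with the fingertips: nothing is to be picked up, the weighing pan and its dish must not be touched, and the things standing round the balance stay where they are.

Things in the scene. Friction and masses are not known exactly. Their poses are not given: they have to be found in the camera images.
- balance: Low white electronic balance, 250 mm deep (x) by 200 mm wide (y), fixed. Origin under its centre on the table; its own x points from its control side to its pan, y to the left seen from the control side. Its flat top panel is 52 mm high; on the control half a blue shutter slides along y between two aluminium rails 8 mm high (inner faces 65 mm apart); behind it a dark display strip, then the pan.
- well (a point): Centre of the mouth of the square black-walled well in the panel, 46 x 46 mm with sides along the balance's x and y, 52 mm above the table, 70 mm towards the control side (-x) and 45 mm to the left (+y) of the balance's origin. The tare key is sunk in it, its top 20 mm below the mouth.
- shutter (a joint): Slide of the blue shutter, m: 0 = home, fully over the well; grows as it goes along the balance's -y (to the right), 0.085 = the right end stop. It covers part of the well below 0.054. It stays where it is left; friction about 1 N.
- shutter_dish (a point): Centre of the upper face of the blue shutter's plate, 56.5 mm above the table. The plate is 62 x 62 mm, 3 mm thick; along its +y and -y edges (balance's y) stands a rib, 5 mm thick, 58 mm long (along x), rising 11.5 mm above this point. The ribs are 52 mm apart inside: a fingertip between them can push the shutter either way.
- tare_key (a joint): Travel of the sunken tare key, m: 0 = up, grows as it is pressed straight down, 0.005 = bottom. Spring return, 1.4 N to start it, 4.9 N at the bottom.
- key_top (a point): Centre of the top of the tare key: an orange round key, 34 mm across, at the middle of the well, 32 mm above the table when up and 20 mm below the rim of the well.
- pan: Round steel weighing pan of the balance, 112 mm across, 4 mm thick, fixed; origin at the centre of its underside, 59 mm above the table, 55 mm along +x from the balance's centre. Its upper face is 63 mm above the table. Not to be touched.
- dish: Loose covered petri dish with pink contents, 65 mm across, 14 mm high, standing on the pan; origin at the centre of its underside. Not to be touched.
- jar_a: Bystander: clear specimen jar with yellow lid, 73 mm across, 123 mm high, loose; origin under its centre.
- jar_b: Bystander: another such jar with yellow lid, 73 mm across, 123 mm high, loose; origin under its centre.
- dropper: Bystander: brown dropper bottle, 34 mm across, 78 mm high, loose; origin under its centre.
- tape: Bystander: roll of tape lying flat, 100 mm across, 25 mm high, loose; origin under its centre.
- marker_1: Bystander: black felt marker lying along its own y, 129 mm long, 12 mm thick, loose; origin under its centre.
- tubes: Bystander: wooden block with capped test tubes, 36 x 95 x 95 mm high, fixed; origin under its centre.
- timer: Bystander: cream bench timer with a black knob, 51 x 67 x 66 mm high, fixed; origin under its centre.

How it is judged:
By the outcome, as a careful person would: the job done as asked, in the order asked, and still so for the second after the job is handed in, with the robot touching nothing.
It also fails if it takes over 58 s, if anything falls off the work surface, if the arm or the gripper's body presses on something with over 40 N, if the wrist force passes 120 N, or if a joint passes its speed limit or range.

## Working session

There is one attempt and no reset: what is moved stays moved. The work goes in short steps, Python scripts to look and compute and a tool call to move; the robot and the scene stay as the last step left them, time stands still between calls to the robot, and variables do not carry over. Pictures are saved under pics/ and viewed, at most 10 in all, crops included, and the job is handed in when it is done.

Besides the shell and the picture viewer there is one more tool, called as a command line: name --argument value ..., lists and objects as JSON in quotes. servo_tool: Moves the arm, as the interface text tells. Its arguments: {"type":"object","properties":{"fingers":{"type":"array","items":{"type":"number"}},"linear":{"type":"array","items":{"type":"array","items":{"type":"number"}}},"rotation":{"type":"array","items":{"type":"array","items":{"type":"number"}}},"force":{"type":"number"}},"required":["fingers","linear","rotation"]}

```bash
mkdir -p pics; python3 - <<'E'
from bench import r
import cv2,numpy as np,pickle
d={}
for n in("scene","top"):
    s=r.snapshot(n);d[n]=s
    cv2.imwrite(f"pics/{n}0.png",cv2.resize(s["frame"][:,:,::-1],(800,600),interpolation=cv2.INTER_CUBIC))
    print(n,[round(s[k],1) for k in("fx","fy","cx","cy")],s.keys(),np.round(np.linalg.inv(s["camera_from_world"]),3).tolist())
pickle.dump(d,open("s0.pkl","wb"))
print(r.sense())
E
```

```text
scene [439.3, 439.3, 250.2, 195.5] dict_keys(['frame', 'fx', 'fy', 'cx', 'cy', 'camera_from_world']) [[0.549, 0.379, -0.745, -495.526], [-0.836, 0.241, -0.494, -715.468], [-0.007, 0.894, 0.449, 736.557], [0.0, 0.0, 0.0, 1.0]]
top [435.9, 435.9, 262.3, 198.6] dict_keys(['frame', 'fx', 'fy', 'cx', 'cy', 'camera_from_world']) [[0.012, 0.992, -0.129, 497.307], [-1.0, 0.014, 0.018, 19.264], [0.02, 0.129, 0.991, 1305.766], [0.0, 0.0, 0.0, 1.0]]
{'time': 0.1, 'joint_pos': array([-7.06690800e+01,  7.51278769e+00,  8.53242581e+01,  4.85120239e-04,
        8.72612760e+01, -4.89408832e+00]), 'qd': array([ 0.04666975, -0.06418553, -0.16923086, -0.00030766,  0.08489409,
       -0.07508248]), 'joint_efforts': array([ 5.43287624e-04, -5.70950103e+01, -5.01943016e+01, -3.57442912e-05,
        8.11624748e-03, -2.99021292e-05]), 'tool_pos': array([ 246.04934035, -546.71243046,  249.31670421]), 'tcp_rot': array([-1.79902078e+02, -8.87099313e-03,  2.42249772e+01]), 'ft_force': array([-0.70377863, -0.08172196,  0.31234581]), 'wrist_torque': array([ 0.02481856, -0.02385034, -0.00499858]), 'grip_force': 0.0, 'finger_gap': 85.27881004595768}
```

View pics/top0.png

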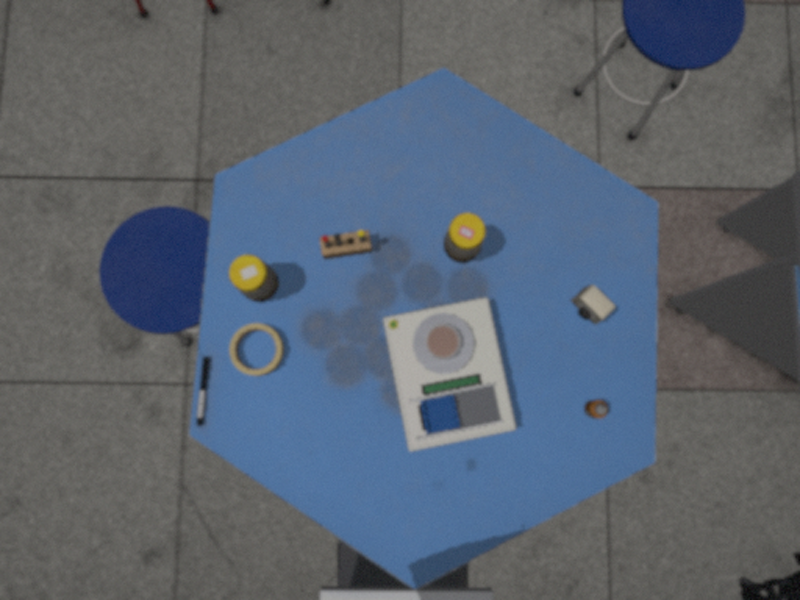

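View pics/scene0.png

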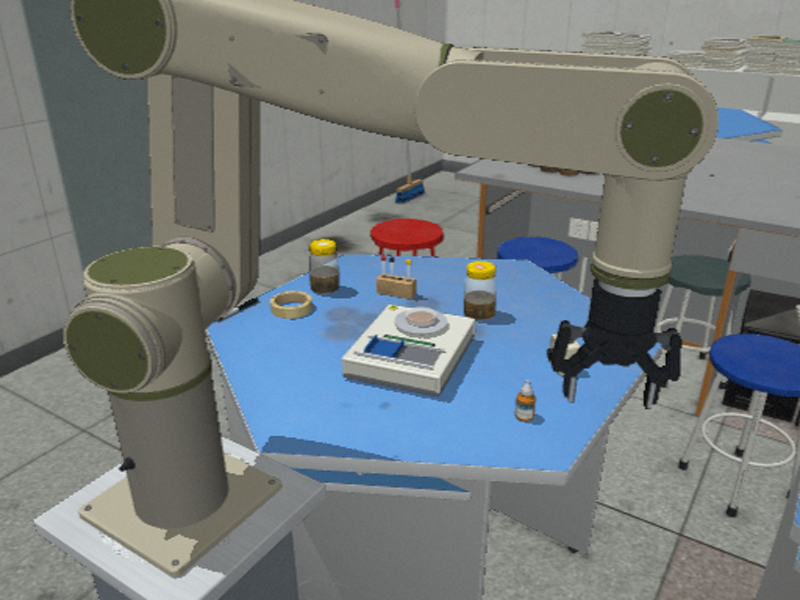

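The top view shows the balance with corners near (385,318), (488,298), (515,430) and (410,450), and the blue shutter at about (438,412). In the scene view the balance is near (410,350), with the dropper at (525,402). I'll enlarge both for exact corners.

```bash
python3 - <<'E'
import cv2,numpy as np,pickle
d=pickle.load(open("s0.pkl","rb"))
a=d["top"]["frame"][180:300,235:340,::-1]; b=d["scene"]["frame"][190:255,210:310,::-1]
a=cv2.resize(a,None,fx=5,fy=5,interpolation=cv2.INTER_CUBIC);b=cv2.resize(b,None,fx=8,fy=8,interpolation=cv2.INTER_CUBIC)
cv2.imwrite("pics/ca.png",a);cv2.imwrite("pics/cb.png",b)
E
```

```text
(no output)
```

View pics/ca.png

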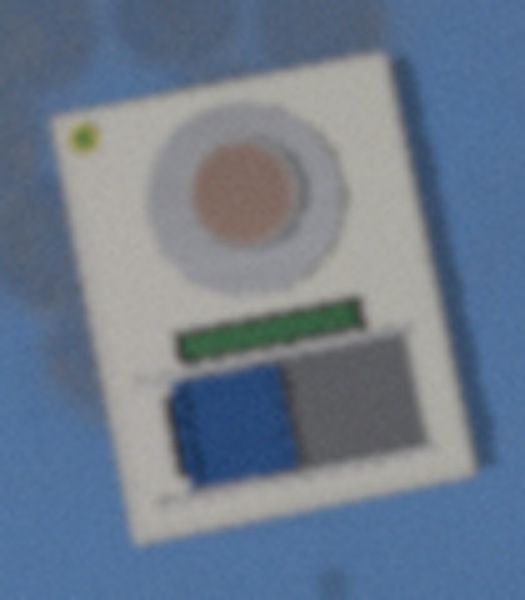

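View pics/cb.png

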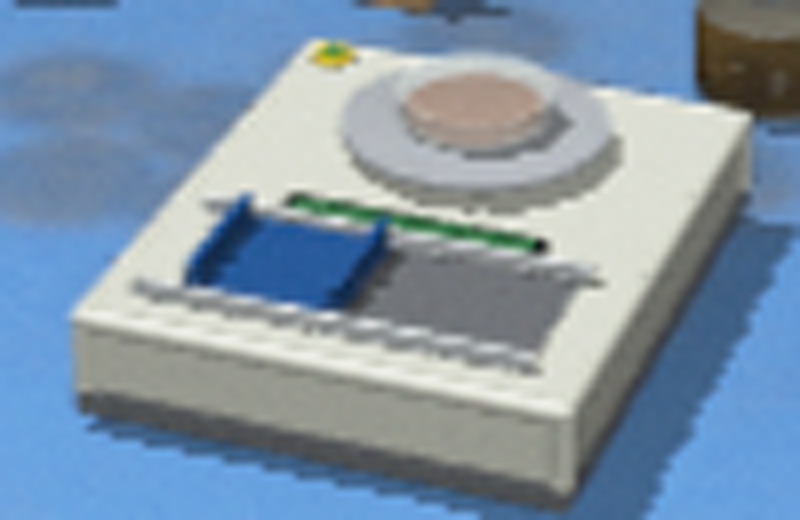

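```bash
cat > h.py <<'E'
import numpy as np,pickle
from scipy.optimize import least_squares
from scipy.spatial.transform import Rotation as R
def proj(s,P):
    P=np.atleast_2d(P);c=(s["camera_from_world"]@np.c_[P,np.ones(len(P))].T).T
    return np.c_[s["fx"]*c[:,0]/-c[:,2]+s["cx"],s["fy"]*c[:,1]/c[:,2]+s["cy"]]
def bal(p,B):
    B=np.atleast_2d(B);c,s=np.cos(p[2]),np.sin(p[2])
    return np.c_[p[0]+c*B[:,0]-s*B[:,1],p[1]+s*B[:,0]+c*B[:,1],B[:,2]]
E
python3 - <<'E'
from h import *
d=pickle.load(open("s0.pkl","rb"))
pa=(np.array([(52,117),(388,52),(477,475),(138,545)])+.5)/5-.5+[235,180]
pb=(np.array([(308,40),(750,115),(577,410),(72,318)])+.5)/8-.5+[210,190]
C=np.array([(125,100),(125,-100),(-125,-100),(-125,100)])
def f(p,a=1,b=1):
    W=bal(p,np.c_[C,np.full(4,p[3])])
    return np.r_[a*(proj(d["top"],W)-pa).ravel(),b*(proj(d["scene"],W)-pb).ravel()]
for a,b in((1,1),(1,.01),(.01,1)):
    q=least_squares(f,[550,0,-.2,52],args=(a,b),x_scale=[100,100,.1,10]).x
    print(a,b,q[:2].round(1),np.degrees(q[2]).round(2),q[3].round(1),np.round(f(q),1).tolist())
def g(p,a=1,b=1):return f([*p,52],a,b)
for a,b in((1,1),(1,0),(0,1)):
    q=least_squares(g,[550,0,-.2],args=(a,b),x_scale=[100,100,.1]).x
    print(q[:2].round(1),np.degrees(q[2]).round(2),abs(g(q,a,b)).max().round(2))
    if a*b: np.save("bal.npy",q)
q=np.load("bal.npy")
print("well,dish,shutC,open",bal(q,[(-70,45,52),(55,0,63),(-70,45,56.5),(-70,-40,56.5)]).round(1).tolist())
# ribs check: pixel prediction in crops
K=np.array([(-70,14,68),(-70,76,68),(-39,45,56.5),(-101,45,56.5)])
print(((proj(d["top"],bal(q,K))-[235,180])*5).round(),((proj(d["scene"],bal(q,K))-[210,190])*8).round())
E
```

```text
1 1 [546. -76.] 12.19 50.6 [-0.7, 0.1, -0.6, -0.3, 0.4, 0.2, -0.6, 0.6, 0.6, -0.2, 1.0, -0.3, 0.2, 0.8, 0.1, -0.3]
1 0.01 [546.9 -77.8] 11.94 41.3 [0.2, 0.1, -0.2, 0.0, 0.3, -0.0, -0.3, -0.0, 1.4, 2.2, 1.6, 2.3, 0.6, 3.6, 0.8, 2.3]
0.01 1 [554.8 -68.7] 12.66 44.2 [-3.4, -2.3, -3.8, -3.2, -2.3, -3.4, -2.8, -2.5, -0.0, 0.1, -0.0, -0.3, -0.1, 0.4, 0.2, -0.2]
[545.6 -76.1] 12.19 1.04
[546.5 -77. ] 11.94 0.64
[543.7 -75.6] 12.69 0.62
well,dish,shutC,open [[467.7, -46.9, 52.0], [599.4, -64.5, 63.0], [467.7, -46.9, 56.5], [485.7, -130.0, 56.5]]
[[264. 420.]
 [156. 443.]
 [198. 377.]
 [220. 485.]] [[333. 244.]
 [183. 216.]
 [288. 219.]
 [227. 295.]]
```

The balance is at about (546, -76), yaw 12.2°. The measured panel height is 50.6 mm, against 52 mm in the text. The ribs sit roughly 15 mm right of where "home" would put them, so the shutter starts at about 0.015. I'll aim between the ribs at balance y ≈ 30, with the tool turned to yaw 102 so the 22 mm pad width lies along the slide.

```bash
cat >> h.py <<'E'
def go(bx,by,z,yaw=90):
    from bench import r
    q=np.load("bal.npy");s=r.sense();t=bal(q,[(bx,by,z)])[0]
    A=R.from_euler("xyz",s["tcp_rot"],degrees=True)
    T=R.from_euler("xyz",[180,0,np.degrees(q[2])+yaw],degrees=True)
    print("lin",np.round(A.inv().apply(t-s["tool_pos"])/1000,4),"rot",(A.inv()*T).as_rotvec(degrees=True).round(2))
def st():
    from bench import r
    q=np.load("bal.npy");s=r.sense();c=s["tool_pos"];dx=c[:2]-q[:2];k,n=np.cos(q[2]),np.sin(q[2])
    F=s["ft_force"];print("t",round(s["time"],2),"bal xyz",np.round([k*dx[0]+n*dx[1],-n*dx[0]+k*dx[1],c[2]],1),"rot",s["tcp_rot"].round(2),"F bal",np.round([k*F[0]+n*F[1],-n*F[0]+k*F[1],F[2]],2),"gap",round(s["finger_gap"],1))
E
python3 -c "
from h import *
st();go(-70,30,150)"
```

```text
t 0.1 bal xyz [-392.2 -396.7  249.3] rot [-1.799e+02 -1.000e-02  2.422e+01] F bal [-0.71  0.07  0.31] gap 85.3
lin [ 0.4041 -0.35    0.1   ] rot [-8.000e-02 -7.000e-02 -7.797e+01]
```

servo_tool --fingers '[0,0,0,0,0,0,0,0,0,0]' --linear '[[0.04,-0.035,0],[0.08,-0.07,0],[0.12,-0.105,0],[0.16,-0.14,0],[0.2,-0.175,0],[0.24,-0.21,0],[0.28,-0.245,0],[0.32,-0.28,0],[0.36,-0.315,0.03],[0.404,-0.35,0.06]]' --rotation '[[0,0,-8],[0,0,-16],[0,0,-24],[0,0,-32],[0,0,-40],[0,0,-48],[0,0,-56],[0,0,-64],[0,0,-72],[0,0,-78]]' --force 30

```text
time: 1.1
tool_pos: [453.2, -98.7, 211.4]
tcp_rot: [179.9, 0.1, 102.6]
ft_force: [0.8, -0.5, 0.5]
finger_gap: 0.1
grip_force: 0.0
```

```bash
python3 -c "
from h import *
st();go(-70,30,115)"
```

```text
t 1.1 bal xyz [-95.1  -2.5 211.4] rot [1.7986e+02 8.0000e-02 1.0256e+02] F bal [ 0.7  -0.67  0.5 ] gap 0.1
lin [0.0325 0.0251 0.0964] rot [0.14 0.08 0.37]
```

servo_tool --fingers '[0,0,0]' --linear '[[0,0,0],[0,0,0],[0,0,0]]' --rotation '[[0,0,0],[0,0,0],[0,0,0]]'

```text
time: 1.4
tool_pos: [452.0, -101.3, 211.2]
tcp_rot: [180.0, 0.0, 102.2]
ft_force: [-0.9, -0.4, 0.3]
finger_gap: 0.4
grip_force: 0.0
```

```bash
python3 -c "
from h import *
st();go(-70,30,110)"
```

```text
t 1.4 bal xyz [-96.9  -4.8 211.2] rot [1.8000e+02 3.0000e-02 1.0215e+02] F bal [-0.96 -0.15  0.35] gap 0.4
lin [0.0349 0.0268 0.1011] rot [ 0.    0.03 -0.04]
```

Now down to TCP 110 above the shutter (tips at about 91, ribs at 68), then check both views.

servo_tool --fingers '[0,0,0,0,0,0,0]' --linear '[[0.018,0.013,0.02],[0.035,0.027,0.04],[0.035,0.027,0.07],[0.035,0.027,0.09],[0.035,0.027,0.1],[0.035,0.027,0.1],[0.035,0.027,0.1]]' --rotation '[[0,0,0],[0,0,0],[0,0,0],[0,0,0],[0,0,0],[0,0,0],[0,0,0]]'

```text
time: 2.1
tool_pos: [471.7, -61.6, 112.0]
tcp_rot: [179.9, 0.0, 102.1]
ft_force: [0.0, 0.3, -0.1]
finger_gap: -0.0
grip_force: 0.0
```

```bash
cat >> h.py <<'E'
def pic(name):
    from bench import r
    import cv2
    a=r.snapshot("scene")["frame"][175:265,200:320,::-1];b=r.snapshot("top")["frame"][200:290,235:355,::-1]
    cv2.imwrite(f"pics/{name}.png",np.vstack([cv2.resize(a,(800,600))[:, :],])) if 0 else cv2.imwrite(f"pics/{name}.png",np.hstack([cv2.resize(i,(400,300),interpolation=cv2.INTER_CUBIC) for i in(a,b)]))
E
python3 -c "
from h import *
st();pic('p1')"
```

```text
t 2.1 bal xyz [-69.3  29.8 112. ] rot [1.7992e+02 4.0000e-02 1.0213e+02] F bal [ 0.1   0.26 -0.14] gap -0.0
```

View pics/p1.png

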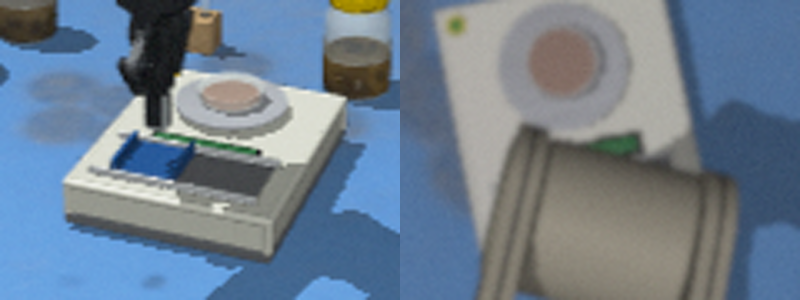

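In the left panel the fingertip shows at about (157,127), above and behind the shutter, and in the top view the arm hides the shutter. I'll check the tip position against its projection.

```bash
python3 -c "
from h import *
d=pickle.load(open('s0.pkl','rb'))
for z in (93,80,106): print(z,((proj(d['scene'],[471.7,-61.6,z])-[200,175])/.3).round())
q=np.load('bal.npy')
for y in(30,45): print(((proj(d['scene'],bal(q,[(-70,y-28.5,68),(-70,y+28.5,68)]))-[200,175])/.3).round())
go(-70,30,88)"
```

```text
93 [[156. 125.]]
80 [[156. 137.]]
106 [[156. 112.]]
[[185. 154.]
 [127. 143.]]
[[170. 151.]
 [112. 141.]]
lin [ 0.0001 -0.0013  0.0245] rot [ 0.14  0.07 -0.02]
```

The tip offset of 19 mm and the shutter at balance y ≈ 30 both check out. Going down between the ribs to TCP 79.5 (tip 60.5).

servo_tool --fingers '[0,0,0,0,0]' --linear '[[0,-0.001,0.01],[0,-0.001,0.02],[0,-0.001,0.028],[0,-0.001,0.0315],[0,-0.001,0.0315]]' --rotation '[[0,0,0],[0,0,0],[0,0,0],[0,0,0],[0,0,0]]'

```text
time: 2.7
tool_pos: [469.3, -60.6, 78.2]
tcp_rot: [-179.9, -0.1, 102.2]
ft_force: [0.1, 0.3, -0.0]
finger_gap: -0.3
grip_force: 0.0
```

```bash
python3 -c "
from h import *
st();go(-70,-24,79.5)"
```

```text
t 2.7 bal xyz [-71.4  31.3  78.2] rot [-1.7990e+02 -5.0000e-02  1.0223e+02] F bal [ 0.18  0.23 -0.03] gap -0.3
lin [-0.0553  0.0013 -0.0014] rot [-0.1  -0.05  0.04]
```

servo_tool --fingers '[0,0,0,0,0,0,0,0,0,0]' --linear '[[-0.008,0.001,-0.001],[-0.016,0.001,-0.001],[-0.024,0.001,-0.001],[-0.033,0.001,-0.001],[-0.042,0.001,-0.001],[-0.051,0.001,-0.001],[-0.06,0.001,-0.001],[-0.068,0.001,-0.001],[-0.075,0.001,-0.001],[-0.08,0.001,-0.001]]' --rotation '[[0,0,0],[0,0,0],[0,0,0],[0,0,0],[0,0,0],[0,0,0],[0,0,0],[0,0,0],[0,0,0],[0,0,0]]'

```text
time: 3.7
tool_pos: [488.0, -139.5, 80.2]
tcp_rot: [-180.0, -0.0, 102.2]
ft_force: [0.2, 0.5, -0.2]
finger_gap: 0.0
grip_force: 0.5
```

```bash
python3 -c "
from h import *
st();go(-70,-45,110)"
```

```text
t 3.7 bal xyz [-69.7 -49.7  80.2] rot [-179.99   -0.    102.21] F bal [ 0.28  0.48 -0.2 ] gap 0.0
lin [ 0.0047 -0.0003 -0.0298] rot [-0.01 -0.    0.01]
```

servo_tool --fingers '[0,0,0,0,0,0,0,0,0,0]' --linear '[[0.004,0,0],[0.006,0,-0.015],[0.006,0,-0.03],[0.025,0,-0.03],[0.045,0,-0.03],[0.065,0,-0.03],[0.085,0,-0.03],[0.095,0,-0.03],[0.095,0,-0.03],[0.095,0,-0.03]]' --rotation '[[0,0,0],[0,0,0],[0,0,0],[0,0,0],[0,0,0],[0,0,0],[0,0,0],[0,0,0],[0,0,0],[0,0,0]]'

```text
time: 4.7
tool_pos: [468.4, -46.3, 111.1]
tcp_rot: [179.9, 0.1, 102.3]
ft_force: [-0.0, 0.0, 0.2]
finger_gap: -0.3
grip_force: 0.0
```

```bash
python3 -c "
from h import *
st();go(-70,45,54);pic('p2')"
```

```text
t 4.7 bal xyz [-69.2  45.5 111.1] rot [1.7993e+02 5.0000e-02 1.0228e+02] F bal [-0.03  0.05  0.21] gap -0.3
lin [-0.0005 -0.0009  0.0571] rot [0.07 0.05 0.08]
```

View pics/p2.png

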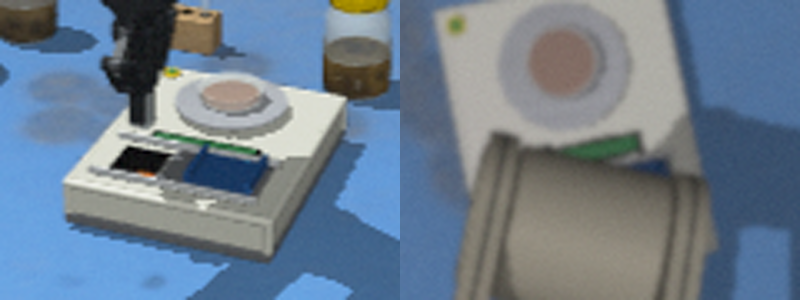

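The well is fully uncovered, centred at about (142,160) in the left panel as predicted, with the orange key visible. Going down into it to TCP 56 (tip 37, 5 mm above the key).

servo_tool --fingers '[0,0,0,0,0,0,0,0]' --linear '[[0,-0.0005,0.012],[0,-0.0005,0.024],[0,-0.0005,0.034],[0,-0.0005,0.042],[0,-0.0005,0.048],[0,-0.0005,0.052],[0,-0.0005,0.054],[0,-0.0005,0.054]]' --rotation '[[0,0,0],[0,0,0],[0,0,0],[0,0,0],[0,0,0],[0,0,0],[0,0,0],[0,0,0]]'

```text
time: 5.6
tool_pos: [467.4, -46.1, 56.2]
tcp_rot: [-180.0, -0.0, 102.2]
ft_force: [-0.2, -1.1, 0.3]
finger_gap: -0.1
grip_force: 0.0
```

```bash
python3 -c "
from h import *
st();go(-70,45,46)"
```

```text
t 5.6 bal xyz [-70.1  45.9  56.2] rot [-180.     -0.    102.23] F bal [-0.46 -1.01  0.3 ] gap -0.1
lin [-0.0009  0.0001  0.0102] rot [-0.   -0.    0.03]
```

servo_tool --fingers '[0,0,0]' --linear '[[0,0,0.006],[0,0,0.011],[0,0,0.0115]]' --rotation '[[0,0,0],[0,0,0],[0,0,0]]'

```text
time: 5.9
tool_pos: [468.4, -46.3, 45.9]
tcp_rot: [179.9, 0.0, 102.2]
ft_force: [-2.1, 0.2, 12.7]
finger_gap: -0.1
grip_force: 6.2
```

At 12.7 N the key is at the bottom. I'll hold it there for about 0.5 s, then lift out.

servo_tool --fingers '[0,0,0,0,0,0,0,0,0,0]' --linear '[[0,0,0],[0,0,0],[0,0,0],[0,0,0],[0,0,-0.006],[0,0,-0.016],[0,0,-0.03],[0,0,-0.045],[0,0,-0.06],[0,0,-0.065]]' --rotation '[[0,0,0],[0,0,0],[0,0,0],[0,0,0],[0,0,0],[0,0,0],[0,0,0],[0,0,0],[0,0,0],[0,0,0]]'

```text
time: 6.9
tool_pos: [468.5, -46.3, 112.3]
tcp_rot: [179.8, 0.1, 102.2]
ft_force: [0.8, 0.5, 0.6]
finger_gap: 0.2
grip_force: 0.0
```

```bash
python3 -c "
from h import *
st();go(-70,-35,110)"
```

```text
t 6.9 bal xyz [-69.1  45.4 112.3] rot [1.7983e+02 7.0000e-02 1.0223e+02] F bal [0.9  0.3  0.62] gap 0.2
lin [-0.0804 -0.001   0.0024] rot [0.17 0.07 0.03]
```

The shutter centre should be at y ≈ -35. Moving there and down between the ribs.

servo_tool --fingers '[0,0,0,0,0,0,0,0,0,0]' --linear '[[-0.02,0,0],[-0.045,0,0],[-0.07,0,0],[-0.08,0,0],[-0.08,0,0],[-0.08,0,0.01],[-0.08,0,0.02],[-0.08,0,0.028],[-0.08,0,0.031],[-0.08,0,0.031]]' --rotation '[[0,0,0],[0,0,0],[0,0,0],[0,0,0],[0,0,0],[0,0,0],[0,0,0],[0,0,0],[0,0,0],[0,0,0]]'

```text
time: 7.9
tool_pos: [483.6, -123.6, 77.7]
tcp_rot: [-179.9, -0.1, 102.3]
ft_force: [-0.5, -0.5, 0.2]
finger_gap: -0.2
grip_force: 0.0
```

```bash
python3 -c "
from h import *
st();go(-70,60,79.5)"
```

```text
t 7.9 bal xyz [-70.7 -33.3  77.7] rot [-1.7991e+02 -6.0000e-02  1.0226e+02] F bal [-0.55 -0.38  0.22] gap -0.2
lin [ 0.0933  0.0008 -0.0017] rot [-0.09 -0.06  0.06]
```

servo_tool --fingers '[0,0,0,0,0,0,0,0,0,0]' --linear '[[0.008,0,-0.001],[0.016,0,-0.001],[0.025,0,-0.001],[0.035,0,-0.001],[0.045,0,-0.001],[0.055,0,-0.001],[0.065,0,-0.001],[0.075,0,-0.001],[0.083,0,-0.001],[0.088,0,-0.001]]' --rotation '[[0,0,0],[0,0,0],[0,0,0],[0,0,0],[0,0,0],[0,0,0],[0,0,0],[0,0,0],[0,0,0],[0,0,0]]'

```text
time: 8.9
tool_pos: [465.4, -37.4, 79.7]
tcp_rot: [-180.0, -0.0, 102.3]
ft_force: [0.4, -1.2, -1.2]
finger_gap: -0.3
grip_force: 0.5
```

servo_tool --fingers '[0,0,0,0]' --linear '[[0.002,0,0],[0.004,0,0],[0.006,0,0],[0.006,0,0]]' --rotation '[[0,0,0],[0,0,0],[0,0,0],[0,0,0]]'

```text
time: 9.3
tool_pos: [464.3, -32.3, 79.7]
tcp_rot: [-180.0, -0.0, 102.2]
ft_force: [-0.6, 0.4, 0.0]
finger_gap: -0.2
grip_force: 0.0
```

```bash
python3 -c "
from h import *
st()"
```

```text
t 9.3 bal xyz [-70.3  60.   79.7] rot [-1.7998e+02 -2.0000e-02  1.0222e+02] F bal [-0.49  0.47  0.  ] gap -0.2
```

No end-stop force yet, so I'll creep on and watch it.

servo_tool --fingers '[0,0,0]' --linear '[[0.001,0,0],[0.002,0,0],[0.002,0,0]]' --rotation '[[0,0,0],[0,0,0],[0,0,0]]'

```text
time: 9.6
tool_pos: [463.9, -30.4, 79.7]
tcp_rot: [-180.0, -0.0, 102.2]
ft_force: [-0.1, -0.6, -0.7]
finger_gap: 0.1
grip_force: 0.2
```

servo_tool --fingers '[0,0,0]' --linear '[[0.001,0,0],[0.002,0,0],[0.002,0,0]]' --rotation '[[0,0,0],[0,0,0],[0,0,0]]'

```text
time: 9.9
tool_pos: [463.6, -28.9, 79.8]
tcp_rot: [-180.0, 0.1, 102.2]
ft_force: [0.3, -5.3, -1.3]
finger_gap: -0.3
grip_force: 2.3
```

servo_tool --fingers '[0,0,0]' --linear '[[0.0005,0,0],[0.001,0,0],[0.001,0,0]]' --rotation '[[0,0,0],[0,0,0],[0,0,0]]'

```text
time: 10.2
tool_pos: [463.6, -28.8, 79.8]
tcp_rot: [180.0, 0.1, 102.2]
ft_force: [1.5, -8.9, -3.6]
finger_gap: 0.2
grip_force: 4.7
```

The tool has stopped and the force is rising, so the shutter is at its home stop. Back off gently, lift clear and look.

servo_tool --fingers '[0,0,0,0,0,0,0,0,0,0]' --linear '[[-0.004,0,0],[-0.01,0,0],[-0.015,0,0],[-0.015,0,0],[-0.015,0,-0.02],[-0.015,0,-0.05],[-0.015,0,-0.09],[-0.015,0,-0.13],[-0.015,0,-0.17],[-0.015,0,-0.17]]' --rotation '[[0,0,0],[0,0,0],[0,0,0],[0,0,0],[0,0,0],[0,0,0],[0,0,0],[0,0,0],[0,0,0],[0,0,0]]'

```text
time: 11.2
tool_pos: [469.6, -42.6, 256.7]
tcp_rot: [179.4, 0.2, 102.2]
ft_force: [0.3, -0.7, 1.0]
finger_gap: 0.0
grip_force: 0.0
```

```bash
python3 -c "
from h import *
st();pic('p3')"
```

```text
t 11.2 bal xyz [-67.3  48.8 256.7] rot [179.43   0.23 102.23] F bal [ 0.1  -0.72  1.01] gap 0.0
```

View pics/p3.png

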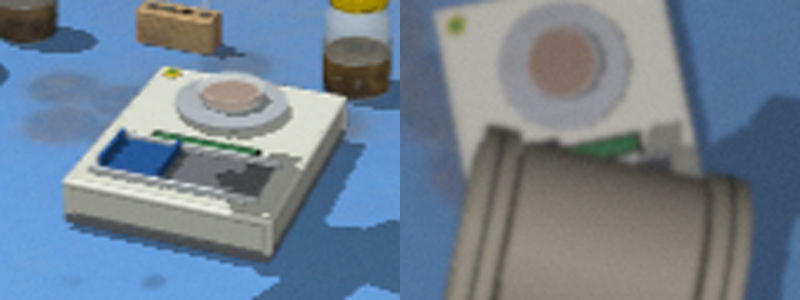

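The shutter covers the well, with ribs at about (112,148) and (173,155) where home was predicted. The dish is undisturbed and the arm is clear.

servo_tool --fingers '[0,0,0]' --linear '[[0,0,0],[0,0,0],[0,0,0]]' --rotation '[[0,0,0],[0,0,0],[0,0,0]]'

```text
time: 11.6
tool_pos: [465.8, -42.0, 248.3]
tcp_rot: [-179.9, -0.1, 102.2]
ft_force: [-0.1, 0.6, 0.1]
finger_gap: -0.2
grip_force: 0.0
```

```bash
python3 -c "
from bench import r
print(r.hand_in())"
```

```text
the job is handed in; nothing more can be done
None
```

I opened the shutter, held the tare key at the bottom for about half a second, pushed the shutter back against its home stop, and handed the job in at 11.6 s with the arm clear; no verdict came back.

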